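# Square a cheese loaf into the measuring nest and close its cover

### The arm

A 6-joint arm with a two-finger parallel gripper is mounted at the origin on the work surface. World frame = base frame: x ahead of the robot, y to its left, z up, the work surface at z = 0. Lengths are in m, angles in rad, forces in N, time in s.
With the tool pointing down it reaches from about 0.375 to 0.9 m from the base axis. Payload 3.1 kg.
Tool frame: the origin (TCP) lies at the very end of the fingers, on their centre line; the grasp point (between the pads) lies 19 mm behind it; x points along the fingers, z is the direction in which the jaws open and shut, and the axes are right-handed (so a half turn about x gives the same grasp; the last joint's range is limited). The gripper opens to 85 mm and grips with 20 to 120 N. Pads are 22 mm wide; open, the fingers measure 114 mm over their backs; the gripper's body (76 mm by 85 mm) begins 54 mm behind the grasp point. The pads swing forward as they close: fully open they stand 13 mm farther back than shut.
Start: joints at [1.069, 0.527, 1.433, -0, 1.181, -0.178], TCP at [0.199, 0.593, 0.207] pointing down, gripper open.
Joint ranges: [-3.08, 3.08], [-0.75, 2.2], [0.22, 2.44], [-1.43, 4.57], [0, 2.65], [-2.85, 2.85]. Speed limits (rad/s): [2.79, 2.79, 3.14, 3.14, 3.14, 3.14].

### API

Orientations are given as a unit quaternion [x, y, z, w].
In Python, from station import manip, viewer, job gives the robot as it stands.
- The arm moves only by the tool move_arm, never from a script. Its argument "deltas" is one flat list of numbers, 7 for each row, row after row: the finger opening in mm, from 0 to 85.4, then the shift along the tool's x, y, z in mm, then the turn, a rotation vector about the tool's x, y, z in degrees. In form: [jaw, tx, ty, tz, rx, ry, rz, jaw, tx, ty, tz, rx, ry, rz, ...]. A call has 1 to 10 rows; each row shifts and turns the commanded pose from where the row before left it, along the tool's axes as they then stand; what a row does not reach is not made up. A row lasts 1/10 s, in which the tool goes at most 50 mm and 8.59 degrees, less where a joint would pass 70% of its speed; a pose out of reach is approached as far as the arm can. A call is refused whole if a number of a shift passes 50 or a number of a turn 8.59, either way. A call with a gripper value outside its range is refused whole. The fingers move at their own pace and stop on an object; "force" is the grip in N (left out, the last holds). Time passes only in rows, so rows that do not move let the fingers close. It gives the time, the measured TCP pose, the force and the opening at its end, in the units of the state.
- manip.sense(): the state, without advancing time (a new reading comes with each control period).
- viewer.snapshot(name): name is "scene" or "side" or "wrist"; returns a dict with "image" (420x560x3 uint8, red, green, blue), "depth" (420x560 float32, m along the optical axis (not along the pixel's ray), 0 where there is no reading), "fovy" (degrees; the focal length in pixels is half the picture's height over the tangent of half this angle, whatever the lens; pixels are square), "cx", "cy" (the principal point, pixels), "R" (3x3) and "t" (3): a world point X has camera coordinates R X + t. Camera axes: x right, y down, z forward; pixel columns grow to the right and rows downward; lengths in m; the calibration is good to about 2 mm. A picture is of the moment at which its call begins.
- job.sign_off(): hands the job in, once; it reports no verdict.
The state is a dict: "t": time; "q": joint angles; "qd": joint speeds; "tau": joint torques, N m; "tcp_pos": TCP position; "tool_rot": TCP orientation; "force": force on the tool from outside, world axes, zero at the start; "ft_torque": the same for the moment, N m; "finger_gap": opening from 0.0 (shut) to 1.0 (fully open).
Only numpy, scipy, OpenCV 4.12 (cv2) and the standard library are available. Lean on these libraries where they do the work, as an engineer would, in place of code of your own. Each camera call takes 0.05 s, during which the arm holds its last target.

### The job

Push the cream-coloured cheese loaf along the green board into the corner of the measuring nest, so that its long side lies flush against the long steel stop and its end lies flush against the short steel stop. Then slide the blue cover along its rail until it is fully shut over the loaf, with the loaf still square in the corner. Keep the loaf flat on the board, without lifting or tipping it, and leave the dark cheese wheel, the tin and the brush where they are.

Things in the scene. Friction and masses are not known exactly. Their poses are not given: they have to be found in the camera images.
- station: green board 285 x 445 x 12 mm fixed to the table (place and yaw vary; x from -190 to +95 mm, y from -190 to +255 mm). Origin: on the table, 12 mm under 'nest'; x points away from the robot to the long stop, y left to the short stop, z up. Behind the long stop the cover's rail stands along y: x = 67 to 89 mm, y = -85 to +250 mm, top 52 mm above the board
- nest (a point): point on the board's top face where the centre of the loaf's underside lies when the loaf is flush against both stops; axes as the station's
- long_stop (a point): middle of the top edge of the long steel stop's registering face, which looks to station -x at x = +45 mm, runs 205 mm along y (-130 to +75 mm) and stands 30 mm above the board; 14 mm thick
- short_stop (a point): middle of the top edge of the short steel stop's registering face, which looks to station -y at y = +65 mm, runs 85 mm along x (-40 to +45 mm) and stands 30 mm above the board; 14 mm thick
- loaf: cream-coloured cheese block, 90 mm (x) x 130 mm (y) x 45 mm high, about 0.55 kg, too wide to grasp; origin at the centre of its underside, z up. Starts on the board 30 to 85 mm short of home in x and y, turned up to 0.4 rad from square; when home its axes are parallel to the station's
- cover (a joint): flat blue cover, in m: 0 = fully shut, centred over the nest; grows as it slides to the station's +y, 0.16 = fully open. Plate 150 mm (station x -60 to +90 mm) x 166 mm (y) x 6 mm, underside 57 mm above the board, held only at its far edge; clears the loaf by 12 mm and the stops. About 2 N of friction: it stays where it is left
- cover_handle (a point): middle of the top of the black upright handle on the cover: 70 mm along station x, 16 mm along y, standing 30 mm above the cover's top face (this point is 93 mm above the board); at station x = -15 mm, y = joint value
- wheel: dark brown round cheese, 110 mm across, 60 mm high, loose on the table right of the station; bystander; origin under its centre
- tin: aluminium tin with a paper label, 72 mm across, 75 mm high, loose on the table right of the station; bystander; origin under its centre
- brush: paint-type brush 160 mm long, 20 mm high, wooden handle, lying on the board at its front left, roughly along the station's y; bystander; origin at the middle of its underside
There are look-alikes about, which are no part of the job. What is meant by the loaf is not pink, and is the smaller of those in its own colour.

How it is judged:
By the outcome, as a careful person would: the job done as asked, in the order asked, and still so for the second after the job is handed in, with the robot touching nothing.
It also fails if it takes over 56 s, if anything falls off the work surface, if the arm or the gripper's body presses on something with over 40 N, if the wrist force passes 120 N, or if a joint passes its speed limit or range.

## Working session

There is one attempt and no reset: what is moved stays moved. The work goes in short steps, Python scripts to look and compute and a tool call to move; the robot and the scene stay as the last step left them, time stands still between calls to the robot, and variables do not carry over. Pictures are saved under pics/ and viewed, and the job is handed in when it is done.

Besides the shell and the picture viewer there is one more tool, called after "Request:" by a JSON object that holds its "api" and its "payload". move_arm: Moves the arm, as the interface text tells. Its arguments: {"type":"object","properties":{"deltas":{"type":"array"},"force":{"type":"number"}},"required":["deltas"]}

```bash
ls; mkdir -p pics
cat > h.py <<'E'
import numpy as np, cv2
from station import manip, viewer, job
def snap(n,tag):
    s=viewer.snapshot(n); cv2.imwrite(f'pics/{tag}.png',cv2.cvtColor(s['image'],cv2.COLOR_RGB2BGR)); np.savez(f'pics/{tag}.npz',**s); return s
def load(tag): 
    return dict(np.load(f'pics/{tag}.npz'))
def K(s):
    f=210/np.tan(np.radians(float(s['fovy']))/2); return f
def plane(s,uv,z):
    uv=np.atleast_2d(uv).astype(float); f=K(s)
    d=np.c_[(uv[:,0]-s['cx'])/f,(uv[:,1]-s['cy'])/f,np.ones(len(uv))]@s['R']
    c=-s['R'].T@s['t']; k=(z-c[2])/d[:,2]; return c+d*k[:,None]
def cloud(s):
    f=K(s); v,u=np.mgrid[0:420,0:560]; z=s['depth']
    P=np.stack([(u-s['cx'])/f*z,(v-s['cy'])/f*z,z],-1)
    return (P-s['t'])@s['R']
def proj(s,X):
    c=np.atleast_2d(X)@s['R'].T+s['t']; f=K(s); return np.c_[c[:,0]/c[:,2]*f+s['cx'],c[:,1]/c[:,2]*f+s['cy']]
E
python3 - <<'E'
from h import *
for n in ['scene','side','wrist']:
    s=snap(n,n+'0'); print(n,s['fovy'],-s['R'].T@s['t'],s['cx'],s['cy'])
print(manip.sense())
E
```

```text
pics
scene 57.72572055728664 [ 0.92713736 -0.36244037  0.82704093] 275.51261802094626 206.54542411419945
side 57.78830476619512 [ 0.17345126 -0.52096216  0.49807893] 277.0706722026695 209.79661093738778
wrist 66.56965494293877 [0.12775108 0.61642099 0.37277775] 276.49342801755023 212.15091828846244
{'t': 0.15, 'q': array([ 1.06850562e+00,  5.28262397e-01,  1.43359658e+00, -1.74683238e-05,
        1.18141403e+00, -1.78499008e-01]), 'qd': array([ 4.93109287e-04, -1.00150103e-03, -4.11605948e-03, -2.16308132e-03,
        1.54196160e-05, -1.57471523e-03]), 'tau': array([ 1.00571531e-03, -4.42743337e+01, -1.78276455e+01, -2.67639407e-04,
        5.65538139e-03,  2.12478585e-05]), 'tcp_pos': array([0.19854159, 0.59200766, 0.20615609]), 'tool_rot': array([-0.41312961,  0.57458871,  0.41260783,  0.57352116]), 'force': array([ 0.42893384,  0.17857978, -0.494271  ]), 'ft_torque': array([-0.03322636, -0.00370524, -0.04401331]), 'finger_gap': 0.9981435083865374}
```

View pics/scene0.png

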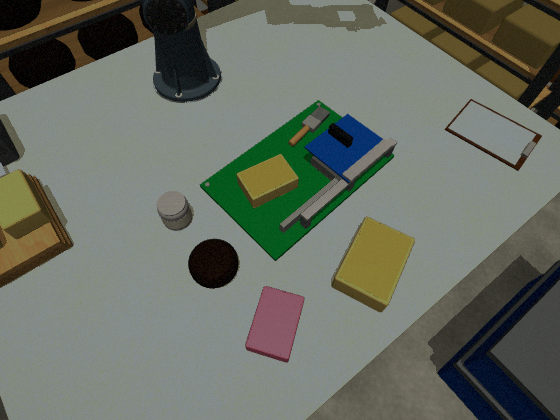

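View pics/side0.png

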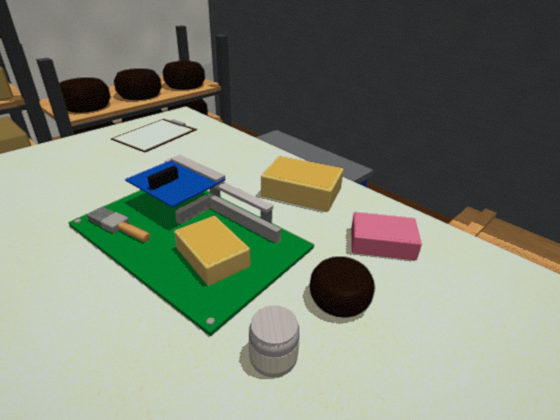

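View pics/wrist0.png

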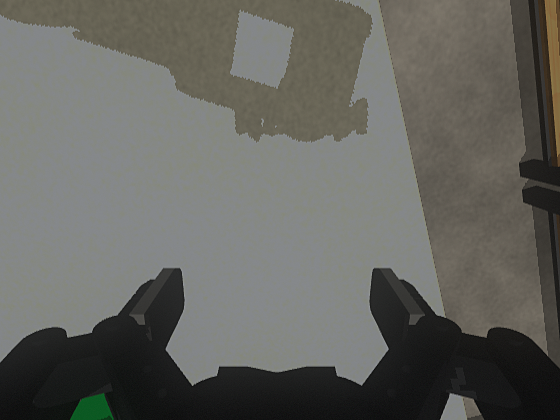

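The loaf candidates in the scene view are the small cream block on the board (267,181), the large cream block off the board (374,262), the pink block (275,323), and a yellow block on the left trolley (20,205). The description fits the one at (267,181), seen in the side view at (212,248). The wheel is at (213,263), the tin at (174,210), the brush at (310,127) and the cover at (345,147).

```bash
cat > meas.py <<'E'
from h import *
def masks(s):
    im=s['image']; hsv=cv2.cvtColor(im,cv2.COLOR_RGB2HSV); H,S,V=[hsv[...,i].astype(int) for i in range(3)]
    return dict(green=(H>50)&(H<75)&(S>150)&(V>40), yellow=(H>17)&(H<32)&(S>90)&(V>60), blue=(H>105)&(H<125)&(S>150)&(V>60))
def comp(m,seed=None):
    n,l,st,c=cv2.connectedComponentsWithStats(m.astype(np.uint8)); 
    if seed is not None:
        return l==l[seed[1],seed[0]]
    i=1+np.argmax(st[1:,4]); return l==i
def rect(P):
    r=cv2.minAreaRect((P[:,:2]*1000).astype(np.float32)); return r,cv2.boxPoints(r)
E
python3 - <<'E'
from meas import *
for n in ['scene','side']:
    s=load(n+'0'); m=masks(s); C=cloud(s)
    g=comp(m['green']); v,u=np.where(g); P=plane(s,np.c_[u,v],.012)
    r,b=rect(P); print(n,'board',r,b.round(0).tolist()); print(' depth z',np.median(C[g][:,2]))
    y=comp(m['yellow'],(267,181) if n=='scene' else (212,248)); Q=C[y]; zt=np.percentile(Q[:,2],[5,50,90,98]); print(' loaf z',zt, y.sum())
    top=y&(C[...,2]>np.percentile(Q[:,2],75)-.006); v,u=np.where(top); r,b=rect(plane(s,np.c_[u,v],.057)); print(' loaftop',r,b.round(0).tolist())
    bl=comp(m['blue'],(360,160) if n=='scene' else (180,193)); Q=C[bl]; print(' cover z',np.percentile(Q[:,2],[5,50,95]))
    v,u=np.where(bl); r,b=rect(plane(s,np.c_[u,v],.075)); print(' cover',r,b.round(0).tolist())
s=load('scene0'); cv2.imwrite('pics/crop1.png',cv2.resize(cv2.cvtColor(s['image'],cv2.COLOR_RGB2BGR)[90:270,190:410],None,fx=3.3,fy=3.3,interpolation=cv2.INTER_CUBIC))
E
```

```text
scene board ((496.760498046875, 50.23908996582031), (284.6858215332031, 444.2563171386719), 6.068652629852295) [[332.0, 256.0], [379.0, -186.0], [662.0, -156.0], [615.0, 286.0]]
 depth z 0.011728916974635042
 loaf z [0.02595848 0.05633502 0.058488   0.05966734] 1972
 loaftop ((490.5495300292969, -48.322715759277344), (128.7094268798828, 95.51545715332031), 82.54845428466797) [[435.0, -106.0], [530.0, -118.0], [546.0, 9.0], [452.0, 22.0]]
 cover z [-7.48129157e-01 -4.62123203e-04  6.09170281e-02]
 cover ((446.3238830566406, 46.70458984375), (1880.72802734375, 1236.72802734375), 53.445011138916016) [[-610.0, -340.0], [383.0, -1077.0], [1503.0, 434.0], [510.0, 1170.0]]
side board ((489.84765625, 44.869415283203125), (283.4940490722656, 443.99041748046875), 6.287785530090332) [[325.0, 250.0], [373.0, -191.0], [655.0, -160.0], [606.0, 281.0]]
 depth z 0.011716567603236338
 loaf z [0.02047593 0.05631771 0.05777519 0.05846276] 3253
 loaftop ((473.8288269042969, -63.42040252685547), (156.58700561523438, 102.82948303222656), 82.36485290527344) [[412.0, -134.0], [514.0, -148.0], [535.0, 7.0], [433.0, 21.0]]
 cover z [0.07293776 0.07475521 0.07620138]
 cover ((540.218017578125, 157.21209716796875), (146.87693786621094, 166.2939453125), 6.367913246154785) [[458.0, 232.0], [476.0, 66.0], [622.0, 83.0], [604.0, 248.0]]
```

View pics/crop1.png

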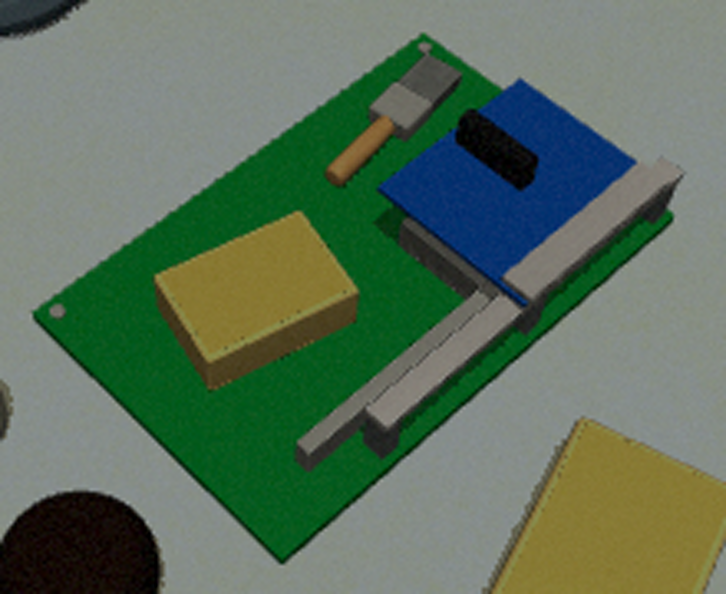

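The crop confirms it: the small cream block on the board, and nothing pink. The two cameras differ by about 7 mm on the board, so I'll take a wrist view above the station to settle that.

```bash
cat > nav.py <<'E'
from h import *
from scipy.spatial.transform import Rotation as Ro
def tool():
    s=manip.sense(); return s, Ro.from_quat(s['tool_rot']).as_matrix()
def info():
    s,M=tool(); print('t',s['t'],'tcp',(s['tcp_pos']*1000).round(1),'F',s['force'].round(1),'gap',round(s['finger_gap'],3)); print('x',M[:,0].round(3),'y',M[:,1].round(3),'z(jaw)',M[:,2].round(3),'yaw of jaw',np.degrees(np.arctan2(M[1,2],M[0,2])).round(2),'q6',s['q'].round(2))
def d(world_mm): # world shift -> tool shift
    s,M=tool(); return (M.T@np.array(world_mm,float)).round(1)
E
python3 - <<'E'
from nav import *
info()
s=load('scene0')
for n,uv in dict(brush_handle_tip=(291,144),brush_far=(325,110)).items(): print(n,plane(s,[uv],.022).round(3))
from h import *
s=load('wrist0'); print(s['R'].round(2), s['t'])
E
```

```text
t 0.15 tcp [198.5 592.  206.2] F [ 0.4  0.2 -0.5] gap 0.998
x [-0.001 -0.001 -1.   ] y [-0.948  0.318  0.   ] z(jaw) [ 0.318  0.948 -0.002] yaw of jaw 71.45 q6 [ 1.07  0.53  1.43 -0.    1.18 -0.18]
brush_handle_tip [[0.422 0.082 0.022]]
brush_far [[0.382 0.238 0.022]]
[[ 0.32  0.95 -0.  ]
 [ 0.91 -0.3   0.29]
 [ 0.28 -0.1  -0.96]] [-0.62414758 -0.03737563  0.3798701 ]
```

Request:
{"api": "move_arm", "payload": {"deltas": [85,-28,0,0,-8.2,0,0,85,-28,0,0,-8.2,0,0,85,-28,0,0,-8.2,0,0,85,0,-13,-40,0,0,0,85,0,-13,-40,0,0,0,85,0,-13,-40,0,0,0,85,0,-13,-40,0,0,0,85,0,-13,-40,0,0,0,85,0,-13,-40,0,0,0,85,0,-13,-40,0,0,0]}}

```text
t: 1.15
tcp_pos: [0.319, 0.322, 0.2908]
tool_rot: [0.526, -0.473, -0.526, -0.473]
force: [0.9, 0.6, 1.1]
finger_gap: 1.0
```

Request:
{"api": "move_arm", "payload": {"deltas": [85,0,-12.5,-38,0,0,0,85,0,-12.5,-38,0,0,0,85,0,-12.5,-38,0,0,0,85,0,-12.5,-38,0,0,0,85,0,-12.5,-38,0,0,0,85,0,-12.5,-38,0,0,0,85,0,-12.5,-38,0,0,0,85,0,-12.5,-38,0,0,0,85,0,0,0,0,0,0,85,0,0,0,0,0,0]}}

```text
t: 2.15
tcp_pos: [0.45, 0.0314, 0.2905]
tool_rot: [-0.525, 0.474, 0.526, 0.473]
force: [-0.5, -0.2, -1.0]
finger_gap: 0.994
```

Run:
```python
from nav import *
s=snap('wrist','w1'); info(); print(-s['R'].T@s['t'])
```

```text
t 2.2 tcp [449.5  32.3 290.5] F [ 0.5  0.2 -0.2] gap 0.997
x [-0.002  0.001 -1.   ] y [-0.995 -0.105  0.001] z(jaw) [-0.105  0.995  0.001] yaw of jaw 96.01 q6 [-0.18  0.18  1.73  0.    1.23 -1.85]
[0.37586592 0.02409628 0.45734067]
```

View pics/w1.png

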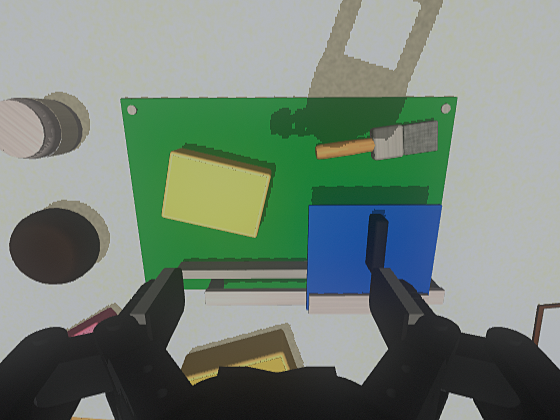

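The wrist view shows the board with its near corners at (121,97) and (457,97), the loaf top around (217,193), the brush from (316,152) to (438,138), the cover handle at (377,240), and the wheel and tin at the left.

Run:
```python
from meas import *
s=load('w1'); m=masks(s); C=cloud(s)
g=m['green']; v,u=np.where(g); P=plane(s,np.c_[u,v],.012)[:,:2]*1000
# board edges: top edge, left edge line fits
def edge(pts): 
    vx,vy,x,y=cv2.fitLine(np.float32(pts),cv2.DIST_HUBER,0,.01,.01).ravel(); return np.array([vx,vy]),np.array([x,y])
def inter(a,b):
    A=np.c_[a[0],-b[0]]; t=np.linalg.solve(A,b[1]-a[1]); return a[1]+t[0]*a[0]
top=[(c,np.where(g[:,c])[0].min()-.5) for c in list(range(140,265))+list(range(400,440))]
left=[(np.where(g[r])[0].min()-.5,r) for r in range(110,280)]
right=[(np.where(g[r])[0].max()+.5,r) for r in range(110,190)]
L={k:edge(plane(s,np.array(p),.012)[:,:2]*1000) for k,p in dict(top=top,left=left,right=right).items()}
for k,l in L.items(): print(k,np.degrees(np.arctan2(l[0][1],l[0][0])).round(2))
a=inter(L['top'],L['left']); b=inter(L['top'],L['right']); print('corners',a,b,np.linalg.norm(a-b))
yax=(b-a)/np.linalg.norm(b-a); xax=np.array([yax[1],-yax[0]]); o=(a+b)/2+190*xax-32.5*yax
print('origin',o,'yaw',np.degrees(np.arctan2(xax[1],xax[0])))
y=comp(m['yellow'],(217,193)); print('z loaf',np.percentile(C[y][:,2],[5,50,95]))
hsv=cv2.cvtColor(s['image'],cv2.COLOR_RGB2HSV)[...,2]
c,_=cv2.findContours(y.astype(np.uint8),0,1); 
b8=y&(hsv>170); v,u=np.where(comp(b8)); 
r,bx=rect(plane(s,np.c_[u,v],.057)); print('loaf',r,bx.round(0).tolist())
S=np.c_[xax,yax]
print('loaf st',(np.array(r[0])-o)@S)
bl=comp(m['blue']); v,u=np.where(bl); r,bx=rect(plane(s,np.c_[u,v],.075)); print('cover',r,((bx-o)@S).round(1).tolist(),np.median(C[bl][:,2]))
for n,uv,z in [('brush tip',(316,152),.022),('brush end',(438,138),.022),('handle top',(377,240),.105),('hdl corner',(372,211),.105),('hdl corner',(384,213),.105),('long stop top L',(183,266),.042)]:
    print(n,((plane(s,[uv],z)[0,:2]*1000-o)@S).round(1))
```

```text
top -83.93
left 6.12
right 6.18
corners [ 376.68518 -182.26892] [329.94482 257.21548] 441.9629
origin [545.6866    25.249237] yaw 6.0707417
z loaf [-0.00123209  0.00942716  0.39856504]
loaf ((513.9039306640625, -137.74099731445312), (360.88555908203125, 586.2147216796875), 81.74159240722656) [[198.0, -274.0], [778.0, -358.0], [830.0, -1.0], [250.0, 83.0]]
loaf st [ -48.8416623  -158.71498539]
cover ((543.5628662109375, 164.763916015625), (148.64849853515625, 165.1708221435547), 6.097792148590088) [[-61.70000076293945, 221.5], [-61.599998474121094, 56.29999923706055], [87.0, 56.400001525878906], [86.9000015258789, 221.60000610351562]] 0.07484197911739277
brush tip [-120.8   70. ]
brush end [-138.6  231.5]
handle top [-26.8 135.4]
hdl corner [-62.6 126.4]
hdl corner [-60.2 140.5]
long stop top L [  37.6 -117.5]
```

Run:
```python
from meas import *
o=np.array([545.7,25.2]); a=np.radians(6.1); S=np.array([[np.cos(a),-np.sin(a)],[np.sin(a),np.cos(a)]])
s=load('w1'); hsv=cv2.cvtColor(s['image'],cv2.COLOR_RGB2HSV); print(hsv[193,217],hsv[154,200],hsv[220,265])
y=np.zeros((420,560),bool); y[140:245,150:280]=(hsv[140:245,150:280,0]<35)&(hsv[140:245,150:280,2]>150)
y=comp(y); v,u=np.where(y); C=cloud(s); print(np.percentile(C[y][:,2],[5,50,95]))
r,bx=rect(plane(s,np.c_[u,v],.057)); print(r,'center st',(np.array(r[0])-o)@S,((bx-o)@S).round(1).tolist())
```

```text
[ 32 111 183] [ 25 115  91] [ 64 165 131]
[0.05570731 0.05715938 0.05852758]
((483.4805908203125, -44.81694793701172), (127.5496826171875, 87.70111083984375), 82.41477966308594) center st [-69.30740536 -63.00882033] [[-127.0, -114.6], [-41.8, -135.3], [-11.6, -11.4], [-96.8, 9.3]]
```

Request:
{"api": "move_arm", "payload": {"deltas": [85,0,17,-29,0,0,0,85,0,17,-29,0,0,0,85,0,17,-29,0,0,0,85,40,0,0,0,0,0,85,40,0,0,0,0,0,85,40,0,0,0,0,0,85,40,0,0,0,0,0,85,40,0,0,0,0,0,85,20,0,0,0,0,0,85,0,0,0,0,0,0]}}

```text
t: 3.2
tcp_pos: [0.4064, -0.0577, 0.069]
tool_rot: [-0.524, 0.473, 0.529, 0.472]
force: [0.2, -0.5, -0.2]
finger_gap: 0.997
```

Run:
```python
from nav import *
s=snap('side','s1'); info()
```

```text
t 3.25 tcp [407.6 -58.3  70.3] F [0.1 0.4 0.8] gap 0.996
x [-0.003  0.002 -1.   ] y [-0.994 -0.107  0.003] z(jaw) [-0.107  0.994  0.002] yaw of jaw 96.16 q6 [-0.42  0.52  2.08  0.    0.55 -2.09]
```

View pics/s1.png

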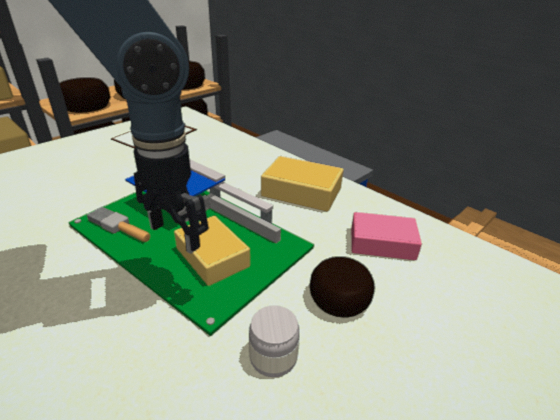

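Request:
{"api": "move_arm", "payload": {"deltas": [85,0,6,0,0,0,0,85,15,0,0,0,0,0,85,15,0,0,0,0,0,85,10,0,0,0,0,0,85,8,0,0,0,0,0,85,0,0,0,0,0,0]}}

```text
t: 3.85
tcp_pos: [0.4027, -0.0606, 0.0228]
tool_rot: [-0.526, 0.473, 0.526, 0.473]
force: [-1.0, 0.3, -0.5]
finger_gap: 0.999
```

Run:
```python
from nav import *
s=snap('side','s2'); snap('wrist','w2'); info()
cv2.imwrite('pics/s2c.png',cv2.resize(cv2.cvtColor(s['image'],cv2.COLOR_RGB2BGR)[150:310,60:280],None,fx=3.3,fy=3.3))
```

```text
t 3.95 tcp [402.9 -60.7  23.2] F [-0.2 -0.  -0.5] gap 0.992
x [ 0. -0. -1.] y [-0.994 -0.105 -0.   ] z(jaw) [-0.105  0.994 -0.   ] yaw of jaw 96.05 q6 [-0.43  0.63  2.12 -0.    0.4  -2.1 ]
```

View pics/s2c.png

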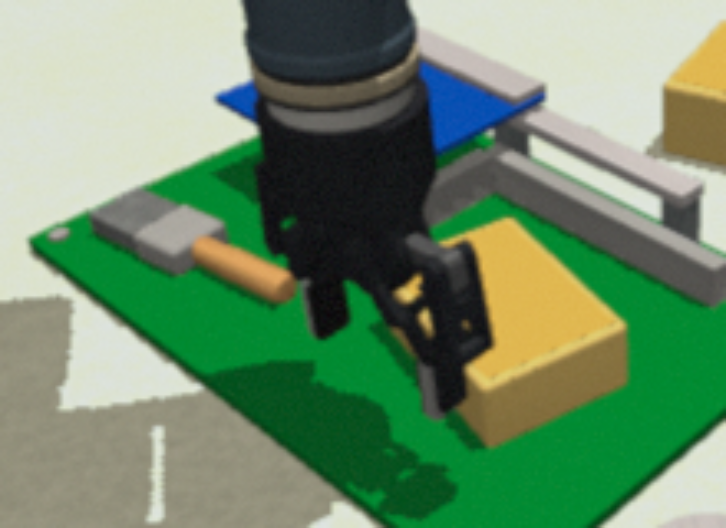

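View pics/w2.png

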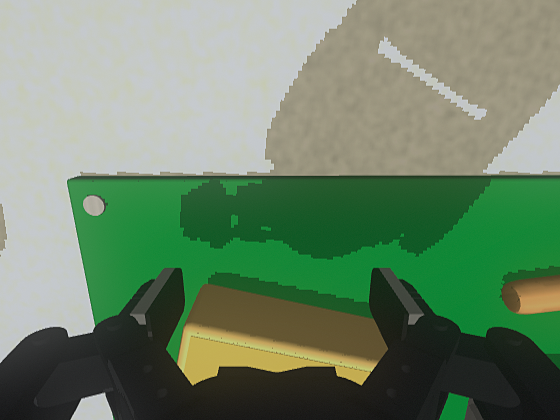

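The left finger sits just outside the loaf's near corner (205,283), so I'll shift the tool +y so both pads meet the long side, then push.

Request:
{"api": "move_arm", "payload": {"deltas": [85,0,0,10,0,0,0,85,0,0,7,0,0,0,85,0,-8,0,0,0,0,85,0,-8,0,0,0,0,85,0,-6,0,0,0,0,85,0,-6,0,0,0,0,85,0,-6,0,0,0,0,85,0,-6,0,0,0,0,85,0,0,0,0,0,0]}}

```text
t: 4.85
tcp_pos: [0.4421, -0.0398, 0.0229]
tool_rot: [0.526, -0.473, -0.525, -0.473]
force: [-0.2, -0.0, 0.2]
finger_gap: 0.997
```

Run:
```python
from nav import *
info();s=snap('scene','c3');
cv2.imwrite('pics/c3c.png',cv2.resize(cv2.cvtColor(s['image'],cv2.COLOR_RGB2BGR)[90:270,190:410],None,fx=3.3,fy=3.3))
```

```text
t 4.85 tcp [442.1 -39.8  22.9] F [-0.2 -0.   0.2] gap 0.997
x [ 0.002 -0.001 -1.   ] y [-0.994 -0.106 -0.002] z(jaw) [-0.106  0.994 -0.001] yaw of jaw 96.06 q6 [-0.34  0.64  2.03  0.    0.47 -2.02]
```

View pics/c3c.png

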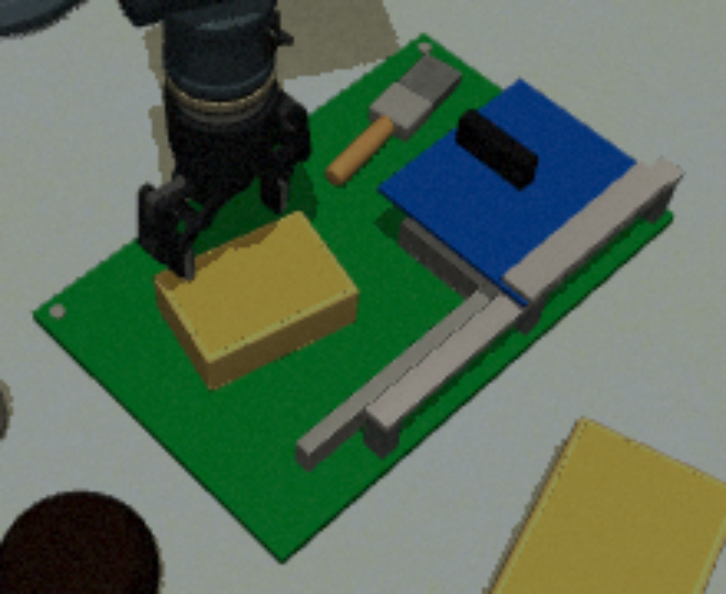

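Run:
```python
from meas import *
o=np.array([545.7,25.2]); a=np.radians(6.1); S=np.array([[np.cos(a),-np.sin(a)],[np.sin(a),np.cos(a)]])
s=load('c3'); C=cloud(s)*1000; V=s['image'].astype(int)
X=(C[...,:2]-o)@S
dark=(V.max(2)<60)&(C[...,2]>25)&(C[...,2]<110)&(abs(X[...,0]+100)<60)&(abs(X[...,1]+53)<70)
for z0 in range(25,110,12):
    k=dark&(C[...,2]>=z0)&(C[...,2]<z0+12)
    for sg in (-1,1):
        kk=k&(sg*(X[...,1]+53)>0)
        if kk.sum()>3: print(z0,sg,kk.sum(),'x',np.percentile(X[kk][:,0],[5,95]).round(0),'y',np.percentile(X[kk][:,1],[5,95]).round(0))
hsv=cv2.cvtColor(s['image'],cv2.COLOR_RGB2HSV)
y=comp(masks(s)['yellow'],(267,190)); t=y&(C[...,2]>53); v,u=np.where(t); r,b=rect(plane(s,np.c_[u,v],.057)); print(r,((b-o)@S).round(0).tolist())
s=snap('side','s3')
cv2.imwrite('pics/s3c.png',cv2.resize(cv2.cvtColor(s['image'],cv2.COLOR_RGB2BGR)[150:310,60:280],None,fx=3.3,fy=3.3))
```

```text
61 -1 11 x [-115.  -98.] y [-110.  -99.]
61 1 23 x [-118.  -99.] y [-12.  -5.]
73 -1 24 x [-110.  -97.] y [-110.  -98.]
73 1 27 x [-117.  -98.] y [-12.   2.]
85 -1 20 x [-105.  -98.] y [-110.  -96.]
85 1 25 x [-114.  -97.] y [-13.  -0.]
97 -1 24 x [-117.  -96.] y [-119.  -95.]
97 1 18 x [-104.  -96.] y [-11.   9.]
109 1 6 x [-101.  -97.] y [-11.  13.]
((491.97894287109375, -50.10138702392578), (131.95166015625, 98.9117660522461), 82.24217987060547) [[-125.0, -121.0], [-29.0, -145.0], [2.0, -17.0], [-94.0, 7.0]]
```

View pics/s3c.png

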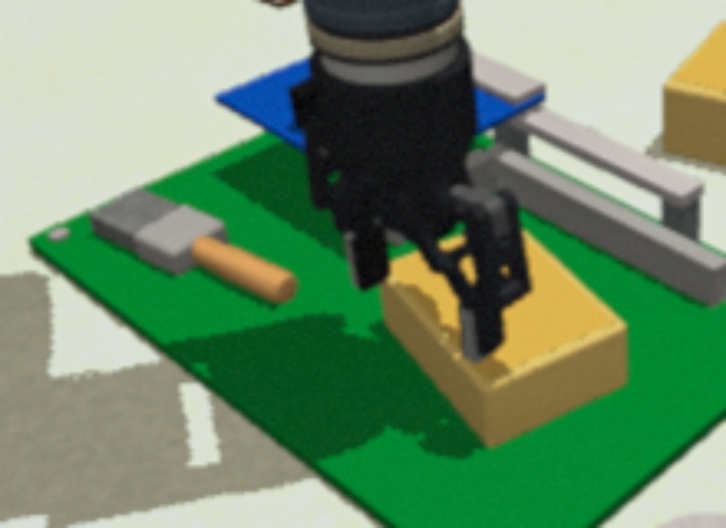

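The side view shows the finger tips over the loaf's top, with no force and the loaf unmoved. Open, they stand much higher than the text suggests, so I'll lift, back off and measure the real tip height.

Request:
{"api": "move_arm", "payload": {"deltas": [85,-20,0,0,0,0,0,85,0,20,0,0,0,0,85,0,20,0,0,0,0,85,0,5,0,0,0,0,85,0,0,0,0,0,0]}}

```text
t: 5.45
tcp_pos: [0.3952, -0.0442, 0.0429]
tool_rot: [-0.525, 0.473, 0.526, 0.473]
force: [0.5, 0.7, -0.2]
finger_gap: 0.994
```

```bash
cat > tips.py <<'E'
from meas import *
import sys
from nav import info,tool
tag=sys.argv[1]; info()
o=np.array([545.7,25.2]); a=np.radians(6.1); S=np.array([[np.cos(a),-np.sin(a)],[np.sin(a),np.cos(a)]])
st,M=tool(); T=st['tcp_pos']*1000
for n in ['side','scene']:
    s=snap(n,n[:2]+tag); C=cloud(s)*1000; V=s['image'].astype(int)
    D=(C-T)@M  # tool coords
    dark=((V.max(2)-V.min(2))<25)&(abs(D[...,1])<25)&(abs(D[...,2])<65)&(D[...,0]>-90)&(C[...,2]>20)&(V.max(2)<150)
    for sg in (-1,1):
        k=dark&(sg*D[...,2]>0); 
        if k.sum()>3: q=D[k]; lo=q[q[:,0]>np.percentile(q[:,0],97)-15]; print(n,sg,k.sum(),'tip tool-x',np.percentile(q[:,0],[90,97,99.5]).round(0),'ty',np.percentile(lo[:,1],[3,97]).round(0),'tz',np.percentile(lo[:,2],[3,97]).round(0),'world z tip',np.percentile(C[k][:,2],[.5,3]).round(0))
s=load('si'+tag); cv2.imwrite(f'pics/si{tag}c.png',cv2.resize(cv2.cvtColor(s['image'],cv2.COLOR_RGB2BGR)[150:310,60:280],None,fx=3.3,fy=3.3))
E
python3 tips.py 4
```

```text
t 5.45 tcp [395.2 -44.2  42.9] F [ 0.5  0.7 -0.2] gap 0.994
x [-0.001  0.    -1.   ] y [-0.995 -0.104  0.001] z(jaw) [-0.104  0.995  0.001] yaw of jaw 95.99 q6 [-0.39  0.58  2.13  0.    0.44 -2.07]
side -1 250 tip tool-x [-47. -42. -38.] ty [-5. 10.] tz [-59. -45.] world z tip [80. 85.]
side 1 292 tip tool-x [-44. -40. -39.] ty [-8. 10.] tz [39. 44.] world z tip [82. 83.]
scene -1 105 tip tool-x [-48. -44. -39.] ty [-13.   3.] tz [-57. -44.] world z tip [82. 87.]
scene 1 122 tip tool-x [-43. -40. -37.] ty [-13.   8.] tz [41. 54.] world z tip [80. 83.]
```

View pics/si4c.png

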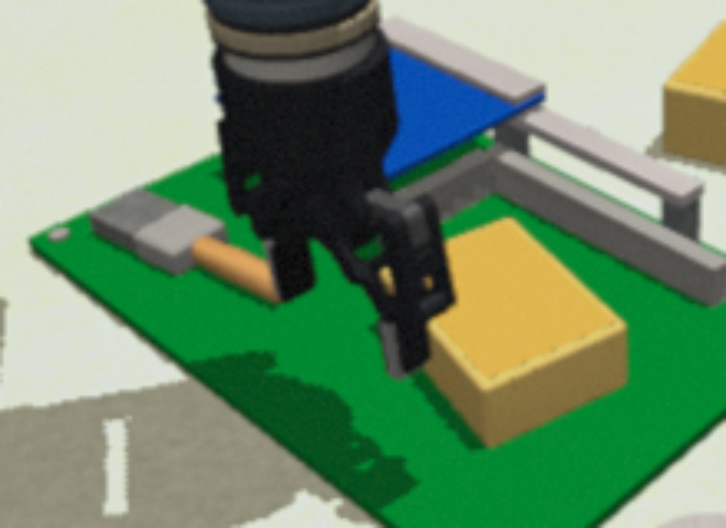

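Open tips stand 38 mm behind the reported TCP, not 13. Next I'll shut the fingers and measure again.

Request:
{"api": "move_arm", "payload": {"deltas": [0,-10,0,0,0,0,0,0,0,0,0,0,0,0,0,0,0,0,0,0,0,0,0,0,0,0,0,0,0,0,0,0,0,0,0,0,0,0,0,0,0,0]}}

```text
t: 6.15
tcp_pos: [0.3959, -0.0442, 0.0527]
tool_rot: [-0.526, 0.473, 0.526, 0.473]
force: [-0.1, 0.5, -0.5]
finger_gap: 0.007
```

```bash
python3 tips.py 5
```

```text
t 6.15 tcp [395.9 -44.2  52.7] F [-0.1  0.5 -0.5] gap 0.007
x [-0.  0. -1.] y [-0.994 -0.105  0.   ] z(jaw) [-0.105  0.994  0.   ] yaw of jaw 96.05 q6 [-0.39  0.55  2.12 -0.    0.47 -2.07]
side -1 385 tip tool-x [-36. -31. -26.] ty [-5. 10.] tz [-16.  -1.] world z tip [79. 83.]
side 1 132 tip tool-x [-49. -34. -30.] ty [ 9. 10.] tz [1. 4.] world z tip [83. 87.]
scene -1 159 tip tool-x [-38. -32. -28.] ty [-12.   2.] tz [-14.  -1.] world z tip [81. 85.]
scene 1 107 tip tool-x [-40. -33. -30.] ty [-12.  -7.] tz [ 0. 14.] world z tip [83. 86.]
```

View pics/si5c.png

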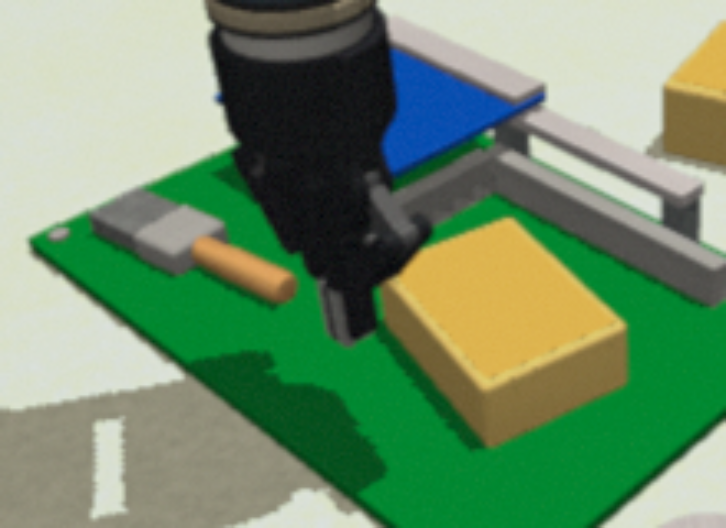

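The reported TCP lies about 26 mm beyond the real (shut) fingertips, and 38 mm beyond when open; both cameras agree. I'll allow for that, reopen and descend, checking the force.

Request:
{"api": "move_arm", "payload": {"deltas": [85,0,0,0,0,0,0,85,10,0,0,0,0,0,85,10,0,0,0,0,0,85,10,0,0,0,0,0,85,10,0,0,0,0,0,85,10,0,0,0,0,0,85,10,0,0,0,0,0,85,4,0,0,0,0,0,85,0,0,0,0,0,0]}}

```text
t: 7.15
tcp_pos: [0.3956, -0.0441, -0.0118]
tool_rot: [-0.525, 0.473, 0.526, 0.473]
force: [-0.9, -0.4, 0.6]
finger_gap: 0.997
```

```bash
python3 tips.py 6
```

```text
t 7.15 tcp [395.6 -44.1 -11.8] F [-0.9 -0.4  0.6] gap 0.997
x [-0.001  0.001 -1.   ] y [-0.994 -0.105  0.001] z(jaw) [-0.105  0.994  0.001] yaw of jaw 96.04 q6 [-0.39  0.72  2.15 -0.    0.28 -2.07]
side -1 198 tip tool-x [-48. -42. -38.] ty [-4. 11.] tz [-59. -47.] world z tip [26. 31.]
side 1 251 tip tool-x [-44. -42. -40.] ty [-9. 10.] tz [39. 45.] world z tip [28. 30.]
scene -1 88 tip tool-x [-50. -44. -42.] ty [-13.   5.] tz [-56. -44.] world z tip [30. 32.]
scene 1 104 tip tool-x [-44. -40. -37.] ty [-12.  10.] tz [41. 49.] world z tip [26. 28.]
```

View pics/si6c.png

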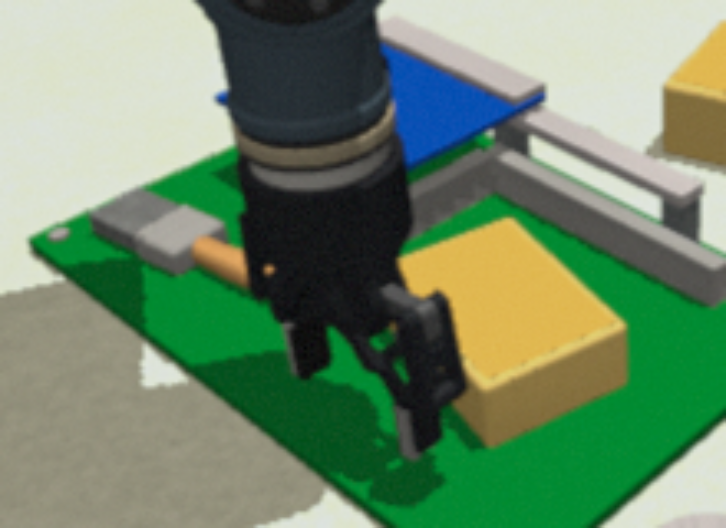

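Request:
{"api": "move_arm", "payload": {"deltas": [85,0,-8,0,0,0,0,85,0,-6,0,0,0,0,85,0,-6,0,0,0,0,85,0,-6,0,0,0,0,85,0,-6,0,0,0,0,85,0,-6,0,0,0,0,85,0,-6,0,0,0,0,85,0,-6,0,0,0,0,85,0,-6,0,0,0,0,85,0,0,0,0,0,0]}}

```text
t: 8.25
tcp_pos: [0.4536, -0.0386, -0.0111]
tool_rot: [0.527, -0.472, -0.525, -0.473]
force: [-0.3, 0.7, 0.3]
finger_gap: 0.994
```

```bash
cat > look.py <<'E'
from meas import *
import sys
from nav import info,tool
tag=sys.argv[1]; info()
o=np.array([545.7,25.2]); a=np.radians(6.1); S=np.array([[np.cos(a),-np.sin(a)],[np.sin(a),np.cos(a)]])
st,M=tool(); print('tcp station',((st['tcp_pos'][:2]*1000-o)@S).round(1))
s=snap('scene','sc'+tag); C=cloud(s)*1000
y=np.zeros((420,560),bool); y[120:240,200:420]=masks(s)['yellow'][120:240,200:420]&(C[...,2][120:240,200:420]>53)
X=(C[...,:2]-o)@S; y&=(X[...,0]<60)
y=comp(y); v,u=np.where(y); r,b=rect(plane(s,np.c_[u,v],.057)); print('loaf',r,'st',((np.array(r[0])-o)@S).round(1),((b-o)@S).round(0).tolist())
A=cv2.cvtColor(s['image'],cv2.COLOR_RGB2BGR)[90:250,210:410]
cv2.imwrite(f'pics/sc{tag}c.png',cv2.resize(A,None,fx=3.7,fy=3.7,interpolation=cv2.INTER_CUBIC))
E
python3 look.py 7
```

```text
t 8.25 tcp [453.6 -38.6 -11.1] F [-0.3  0.7  0.3] gap 0.994
x [ 0.003 -0.001 -1.   ] y [-0.994 -0.106 -0.003] z(jaw) [-0.106  0.994 -0.001] yaw of jaw 96.09 q6 [-0.33  0.72  2.01  0.    0.41 -2.01]
tcp station [-98.3 -53.7]
loaf ((512.767578125, -34.74945831298828), (91.08753967285156, 129.98609924316406), 6.363163471221924) st [-39.1 -56.1] [[-85.0, 9.0], [-84.0, -121.0], [7.0, -121.0], [6.0, 9.0]]
```

View pics/sc7c.png

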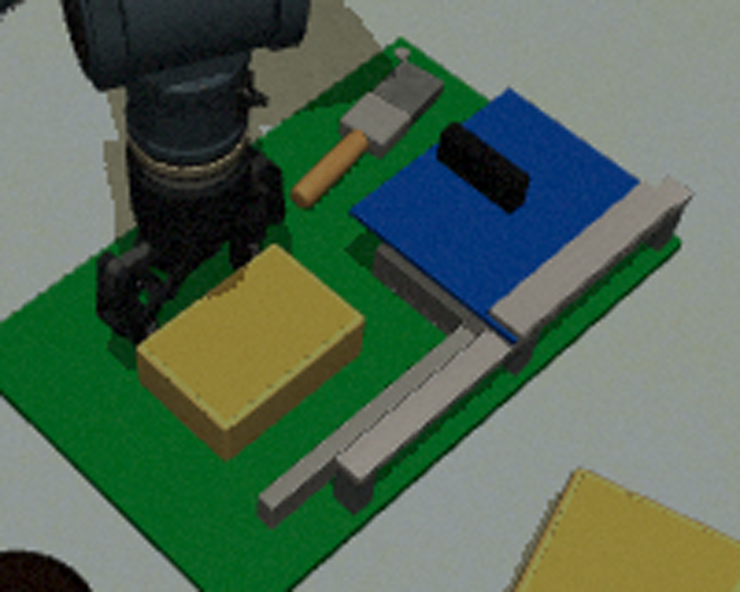

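The loaf is now square to the station (6.4° against 6.1°), about 40 mm short in x. I'll keep pushing, slower at the end.

Request:
{"api": "move_arm", "payload": {"deltas": [85,0,-5,0,0,0,0,85,0,-5,0,0,0,0,85,0,-5,0,0,0,0,85,0,-5,0,0,0,0,85,0,-5,0,0,0,0,85,0,-5,0,0,0,0,85,0,-3,0,0,0,0,85,0,-2,0,0,0,0,85,0,-1,0,0,0,0]}}

```text
t: 9.2
tcp_pos: [0.4877, -0.0346, -0.0111]
tool_rot: [0.526, -0.473, -0.526, -0.473]
force: [-1.5, -1.4, 0.0]
finger_gap: 0.995
```

```bash
python3 look.py 8
```

```text
t 9.2 tcp [487.7 -34.6 -11.1] F [-1.5 -1.4  0. ] gap 0.995
x [ 0. -0. -1.] y [-0.994 -0.105 -0.   ] z(jaw) [-0.105  0.994 -0.   ] yaw of jaw 96.05 q6 [-0.3   0.74  1.92 -0.    0.48 -1.98]
tcp station [-64.  -53.3]
loaf ((545.8667602539062, -31.412765502929688), (91.01415252685547, 129.3335418701172), 6.5774078369140625) st [ -5.9 -56.3] [[-52.0, 8.0], [-51.0, -121.0], [40.0, -121.0], [39.0, 9.0]]
```

View pics/sc8c.png

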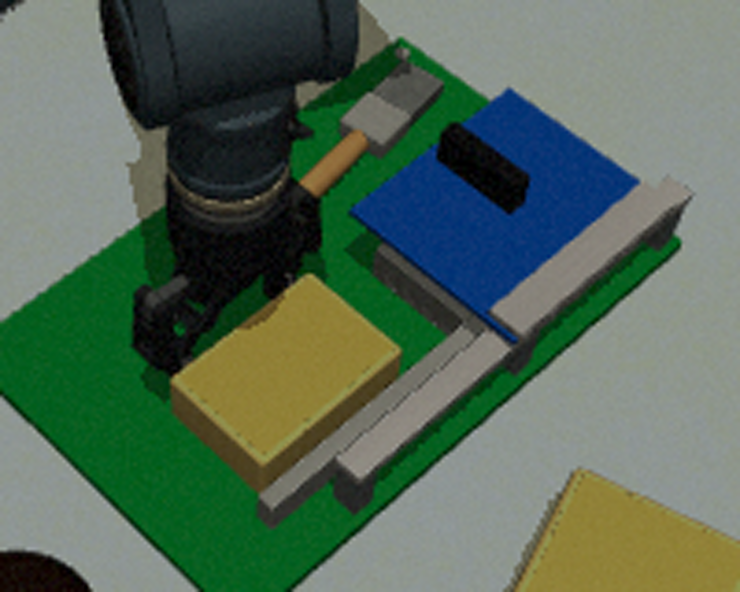

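Request:
{"api": "move_arm", "payload": {"deltas": [85,0,-2,0,0,0,0,85,0,-2,0,0,0,0,85,0,-1,0,0,0,0]}}

```text
t: 9.55
tcp_pos: [0.4927, -0.0341, -0.0111]
tool_rot: [0.526, -0.473, -0.526, -0.473]
force: [-2.8, -1.5, 0.5]
finger_gap: 0.995
```

Request:
{"api": "move_arm", "payload": {"deltas": [85,0,-1,0,0,0,0,85,0,-1,0,0,0,0]}}

```text
t: 9.75
tcp_pos: [0.4943, -0.0338, -0.0111]
tool_rot: [-0.526, 0.473, 0.526, 0.473]
force: [-3.1, -0.7, -0.2]
finger_gap: 0.997
```

Request:
{"api": "move_arm", "payload": {"deltas": [85,0,-1,0,0,0,0,85,0,-1,0,0,0,0]}}

```text
t: 9.95
tcp_pos: [0.4941, -0.0337, -0.0111]
tool_rot: [-0.524, 0.474, 0.527, 0.472]
force: [-8.6, -5.3, 3.2]
finger_gap: 0.994
```

Request:
{"api": "move_arm", "payload": {"deltas": [85,0,-1,0,0,0,0,85,0,-0.5,0,0,0,0]}}

```text
t: 10.15
tcp_pos: [0.494, -0.0335, -0.0111]
tool_rot: [-0.524, 0.474, 0.528, 0.471]
force: [-9.8, -6.6, 4.3]
finger_gap: 0.998
```

Contact with the long stop (about 10 N, motion stopped). Now I'll back off, rise, and go round to the loaf's right end with the jaws turned a quarter.

Request:
{"api": "move_arm", "payload": {"deltas": [85,0,10,0,0,0,0,85,0,12,0,0,0,0,85,-30,0,0,0,0,0,85,-40,0,0,0,0,0,85,-40,0,0,0,0,0,50,0,-24,-30,0,0,0,50,0,-24,-30,0,0,0,50,0,-24,-30,0,0,0,50,0,0,0,8.2,0,0,50,0,0,0,8.2,0,0]}}

```text
t: 11.15
tcp_pos: [0.5583, -0.119, 0.0989]
tool_rot: [-0.452, 0.544, 0.45, 0.545]
force: [0.6, -0.0, 0.2]
finger_gap: 0.582
```

Request:
{"api": "move_arm", "payload": {"deltas": [50,0,0,0,8.2,0,0,50,0,0,0,8.2,0,0,50,0,0,0,8.2,0,0,50,0,0,0,8.2,0,0,50,0,0,0,8.2,0,0,50,0,0,0,8.2,0,0,50,0,0,0,8.2,0,0,50,0,0,0,8.2,0,0,50,0,0,0,8,0,0,50,0,0,0,0,0,0]}}

```text
t: 12.15
tcp_pos: [0.5572, -0.1177, 0.0989]
tool_rot: [-0.037, 0.706, 0.037, 0.707]
force: [-0.1, 0.7, 0.3]
finger_gap: 0.587
```

```bash
python3 look.py 9; python3 tips.py 9
```

```text
t 12.15 tcp [ 557.2 -117.7   98.9] F [-0.1  0.7  0.3] gap 0.587
x [ 0.001 -0.    -1.   ] y [-0.106  0.994 -0.   ] z(jaw) [0.994 0.106 0.001] yaw of jaw 6.06 q6 [-0.4   0.6   1.67  0.    0.87 -0.51]
tcp station [  -3.7 -143.3]
loaf ((553.2527465820312, -30.402687072753906), (88.82006072998047, 128.9373016357422), 5.749934196472168) st [  1.6 -56.1] [[-42.0, 9.0], [-43.0, -120.0], [46.0, -121.0], [46.0, 8.0]]
t 12.2 tcp [ 557.2 -117.7   98.9] F [-0.4 -0.   0.6] gap 0.583
x [ 0.001 -0.    -1.   ] y [-0.108  0.994 -0.   ] z(jaw) [0.994 0.108 0.001] yaw of jaw 6.21 q6 [-0.4   0.6   1.67  0.    0.87 -0.51]
side -1 433 tip tool-x [-40. -33. -29.] ty [-14.   4.] tz [-38. -26.] world z tip [128. 132.]
side 1 451 tip tool-x [64. 75. 78.] ty [10. 23.] tz [47. 57.] world z tip [21. 24.]
scene -1 145 tip tool-x [-34. -30.  60.] ty [-12.  22.] tz [-29. -17.] world z tip [ 39. 129.]
scene 1 199 tip tool-x [65. 72. 77.] ty [13. 25.] tz [51. 63.] world z tip [22. 27.]
```

View pics/sc9c.png

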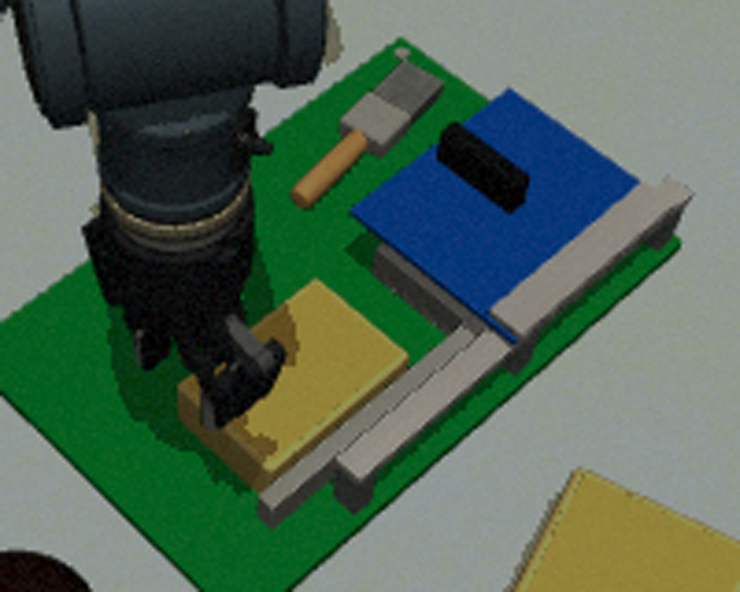

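Request:
{"api": "move_arm", "payload": {"deltas": [50,0,-4,-3,0,0,0,50,25,0,0,0,0,0,50,25,0,0,0,0,0,50,20,0,0,0,0,0,50,15,0,0,0,0,0,50,10,0,0,0,0,0,50,8,0,0,0,0,0,50,0,0,0,0,0,0]}}

```text
t: 13.1
tcp_pos: [0.5541, -0.1219, -0.0048]
tool_rot: [-0.037, 0.707, 0.038, 0.706]
force: [0.3, 0.4, -0.8]
finger_gap: 0.591
```

```bash
python3 look.py 10; python3 tips.py 10
```

```text
t 13.1 tcp [ 554.1 -121.9   -4.8] F [ 0.3  0.4 -0.8] gap 0.591
x [-0.001  0.001 -1.   ] y [-0.106  0.994  0.001] z(jaw) [ 0.994  0.106 -0.001] yaw of jaw 6.06 q6 [-0.41  0.77  1.72 -0.    0.66 -0.52]
tcp station [  -7.3 -147.2]
loaf ((553.3426513671875, -29.521461486816406), (89.32048034667969, 127.34423828125), 5.631465911865234) st [  1.8 -55.2] [[-42.0, 9.0], [-43.0, -119.0], [46.0, -119.0], [47.0, 8.0]]
t 13.15 tcp [ 554.5 -122.1   -4.2] F [-0.3  0.2 -0.2] gap 0.586
x [-0.  0. -1.] y [-0.106  0.994  0.   ] z(jaw) [ 0.994  0.106 -0.   ] yaw of jaw 6.06 q6 [-0.41  0.77  1.72 -0.    0.66 -0.52]
side -1 307 tip tool-x [-39. -34. -28.] ty [-14.   3.] tz [-38. -28.] world z tip [24. 30.]
side 1 298 tip tool-x [-35. -31. -28.] ty [-14.   8.] tz [25. 28.] world z tip [24. 26.]
scene -1 89 tip tool-x [-34. -31. -29.] ty [-11.   9.] tz [-30. -23.] world z tip [25. 27.]
scene 1 135 tip tool-x [-37. -30. -25.] ty [-11.  22.] tz [28. 65.] world z tip [21. 25.]
```

View pics/sc10c.png

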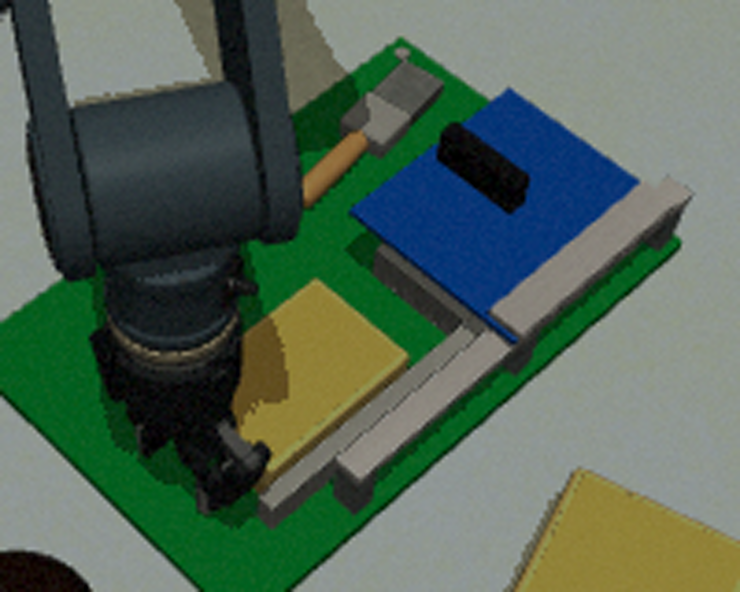

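View pics/si10c.png

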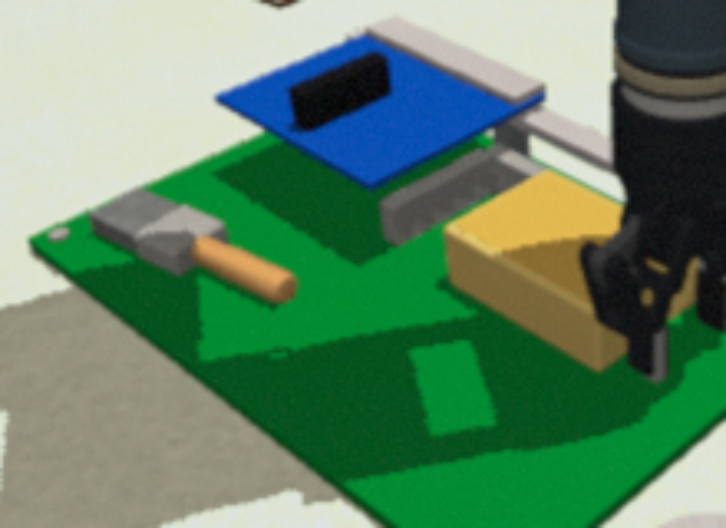

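Request:
{"api": "move_arm", "payload": {"deltas": [50,0,7,0,0,0,0,50,0,6,0,0,0,0,50,0,6,0,0,0,0,50,0,6,0,0,0,0,50,0,6,0,0,0,0,50,0,6,0,0,0,0,50,0,6,0,0,0,0,50,0,6,0,0,0,0,50,0,6,0,0,0,0]}}

```text
t: 14.15
tcp_pos: [0.5489, -0.0677, -0.0037]
tool_rot: [-0.038, 0.706, 0.037, 0.706]
force: [-0.4, -5.6, 1.6]
finger_gap: 0.584
```

```bash
python3 look.py 11
```

```text
t 14.15 tcp [548.9 -67.7  -3.7] F [-0.4 -5.6  1.6] gap 0.584
x [ 0.001 -0.001 -1.   ] y [-0.107  0.994 -0.001] z(jaw) [0.994 0.107 0.   ] yaw of jaw 6.12 q6 [-0.32  0.76  1.76 -0.    0.63 -0.43]
tcp station [ -6.7 -92.7]
loaf ((548.8721923828125, 14.74227523803711), (89.3160171508789, 113.57044219970703), 6.1297760009765625) st [  2.  -10.7] [[-43.0, 46.0], [-43.0, -68.0], [47.0, -67.0], [47.0, 46.0]]
```

View pics/sc11c.png

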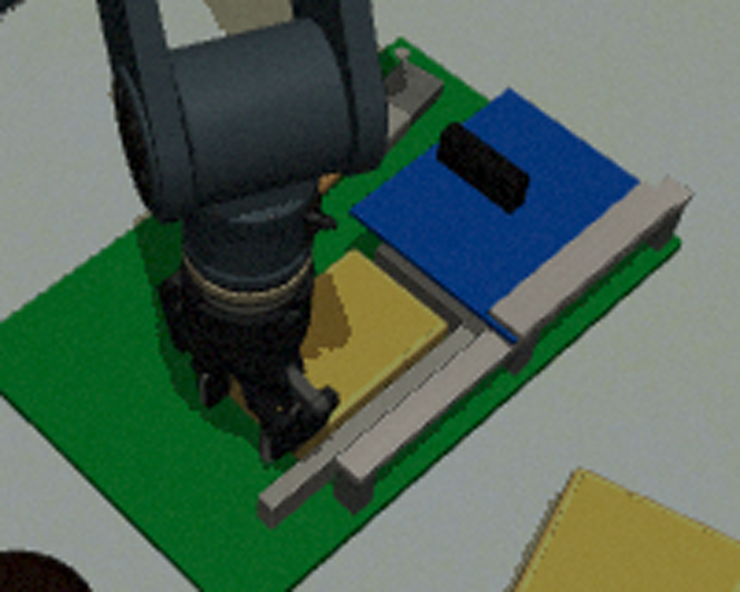

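Request:
{"api": "move_arm", "payload": {"deltas": [50,0,4,0,0,0,0,50,0,4,0,0,0,0,50,0,3,0,0,0,0,50,0,2,0,0,0,0]}}

```text
t: 14.6
tcp_pos: [0.5476, -0.0547, -0.0038]
tool_rot: [-0.038, 0.706, 0.037, 0.706]
force: [-0.6, -5.3, 4.0]
finger_gap: 0.588
```

Request:
{"api": "move_arm", "payload": {"deltas": [50,0,1,0,0,0,0,50,0,1,0,0,0,0]}}

```text
t: 14.8
tcp_pos: [0.5474, -0.0528, -0.0038]
tool_rot: [-0.038, 0.706, 0.037, 0.706]
force: [-1.4, -5.7, 3.9]
finger_gap: 0.582
```

Request:
{"api": "move_arm", "payload": {"deltas": [50,0,1,0,0,0,0,50,0,1,0,0,0,0]}}

```text
t: 15.0
tcp_pos: [0.5472, -0.0509, -0.0038]
tool_rot: [-0.038, 0.706, 0.037, 0.706]
force: [-0.9, -5.9, 4.0]
finger_gap: 0.586
```

Request:
{"api": "move_arm", "payload": {"deltas": [50,0,1,0,0,0,0,50,0,1,0,0,0,0]}}

```text
t: 15.2
tcp_pos: [0.5473, -0.0509, -0.0038]
tool_rot: [-0.039, 0.706, 0.037, 0.706]
force: [-4.1, -16.1, 2.1]
finger_gap: 0.586
```

Request:
{"api": "move_arm", "payload": {"deltas": [50,0,1,0,0,0,0,50,0,0.5,0,0,0,0]}}

```text
t: 15.4
tcp_pos: [0.5473, -0.051, -0.0037]
tool_rot: [-0.04, 0.706, 0.036, 0.706]
force: [-3.5, -19.5, 2.8]
finger_gap: 0.588
```

Firm contact with the short stop. I'll back off, rise and inspect.

Request:
{"api": "move_arm", "payload": {"deltas": [50,0,-6,0,0,0,0,50,0,-10,0,0,0,0,50,-30,0,0,0,0,0,50,-40,0,0,0,0,0,50,-40,0,0,0,0,0,50,-40,0,0,0,0,0,50,-40,0,0,0,0,0,50,0,0,0,0,0,0]}}

```text
t: 16.2
tcp_pos: [0.5522, -0.0633, 0.1914]
tool_rot: [-0.039, 0.702, 0.036, 0.71]
force: [0.8, -0.8, 0.1]
finger_gap: 0.585
```

```bash
python3 look.py 12
python3 - <<'E'
from h import *
s=snap('wrist','w12')
E
```

```text
t 16.2 tcp [552.2 -63.3 191.4] F [ 0.8 -0.8  0.1] gap 0.585
x [ 0.012 -0.003 -1.   ] y [-0.106  0.994 -0.004] z(jaw) [0.994 0.106 0.011] yaw of jaw 6.07 q6 [-0.32  0.45  1.63  0.    1.05 -0.42]
tcp station [ -2.9 -88.7]
loaf ((547.9920043945312, 22.916606903076172), (89.29149627685547, 130.34071350097656), 6.169833183288574) st [ 2.  -2.5] [[-43.0, 63.0], [-43.0, -68.0], [47.0, -68.0], [47.0, 63.0]]
```

View pics/w12.png

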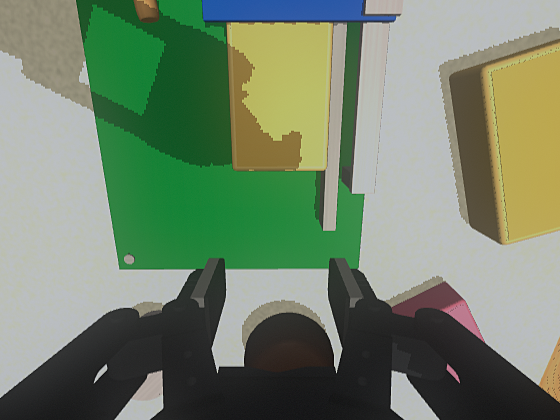

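View pics/sc12c.png

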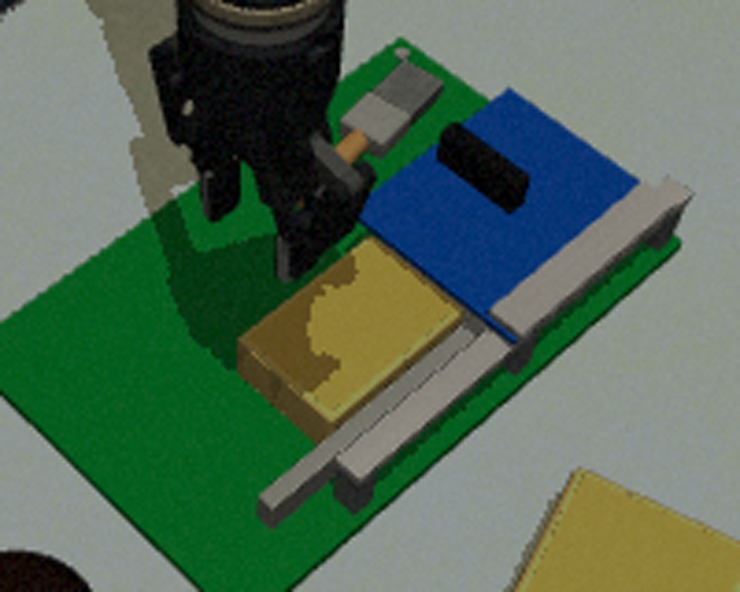

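The loaf looks flush on both stops at 6.17°, against 6.1° for the station. As insurance I'll press once more in +x with the closed fingers at mid-length, clear of the cover.

Request:
{"api": "move_arm", "payload": {"deltas": [0,0,26,-26,0,0,0,0,0,26,-26,0,0,0,0,0,26,-26,0,0,0,0,0,0,-4,0,0,0,0,40,0,0,0,0,0,0,40,0,0,0,0,0,0,40,0,0,0,0,0,0,40,0,0,0,0,0,0,25,0,0,0,0,0,0,0,0,0,0,0,0]}}

```text
t: 17.3
tcp_pos: [0.4556, 0.0065, -0.0031]
tool_rot: [-0.036, 0.709, 0.038, 0.703]
force: [-0.9, -0.0, 0.7]
finger_gap: -0.005
```

```bash
python3 look.py 13; python3 tips.py 13
```

```text
t 17.3 tcp [455.6   6.5  -3.1] F [-0.9 -0.   0.7] gap -0.005
x [-0.009  0.002 -1.   ] y [-0.105  0.995  0.003] z(jaw) [ 0.994  0.105 -0.009] yaw of jaw 6.01 q6 [-0.23  0.71  2.    0.    0.45 -0.34]
tcp station [-91.6  -9. ]
loaf ((547.4703979492188, 22.908191680908203), (89.14823913574219, 130.0321807861328), 6.554597854614258) st [ 1.5 -2.5] [[-44.0, 62.0], [-43.0, -68.0], [47.0, -67.0], [46.0, 63.0]]
t 17.35 tcp [456.8   6.3  -1.3] F [0.3 0.9 1.4] gap -0.004
x [-0.006  0.001 -1.   ] y [-0.105  0.994  0.002] z(jaw) [ 0.994  0.105 -0.006] yaw of jaw 6.02 q6 [-0.23  0.7   2.    0.    0.45 -0.34]
side -1 328 tip tool-x [-37. -31. -26.] ty [-14.   3.] tz [-13.  -1.] world z tip [25. 30.]
side 1 199 tip tool-x [-42. -33. -29.] ty [-15.  -9.] tz [ 0. 11.] world z tip [28. 32.]
scene -1 56 tip tool-x [-44. -36. -32.] ty [-12.  -7.] tz [-11.  -1.] world z tip [31. 35.]
scene 1 129 tip tool-x [-38. -33. -29.] ty [-12.   2.] tz [ 1. 15.] world z tip [28. 32.]
```

View pics/si13c.png

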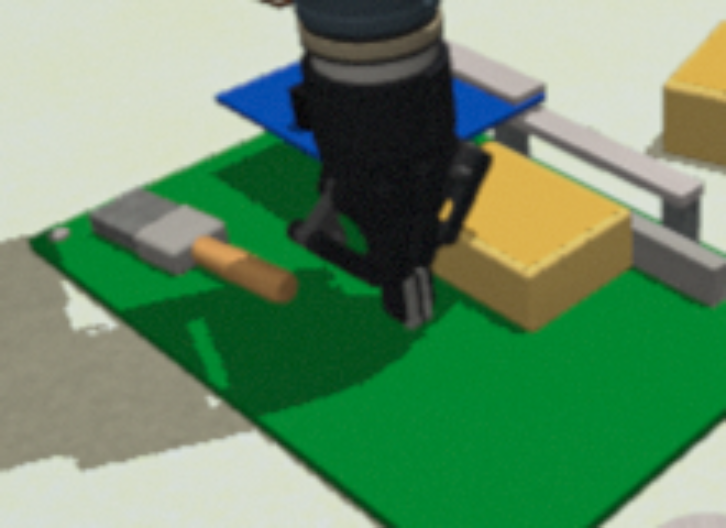

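Run:
```python
from meas import *
from nav import tool
st,M=tool(); T=st['tcp_pos']*1000
for n in ['si13','sc13']:
    s=load(n); C=cloud(s)*1000; V=s['image'].astype(int); D=(C-T)@M
    d=((V.max(2)-V.min(2))<25)&(abs(D[...,1])<40)&(C[...,2]>20)&(V.max(2)<150)
    for a in (13,20,28,36,45,55):
        k=d&(D[...,2]>a)&(D[...,2]<a+9)
        if k.sum(): print(n,a,k.sum(),np.percentile(C[k][:,2],[1,5,20]).round(0))
```

```text
si13 13 206 [ 70.  76. 120.]
si13 20 94 [70. 73. 78.]
si13 28 94 [76. 80. 87.]
si13 36 93 [86. 89. 97.]
si13 45 55 [ 95. 100. 107.]
si13 55 3 [106. 107. 109.]
sc13 13 624 [ 52.  79. 179.]
sc13 20 759 [ 79. 128. 205.]
sc13 28 1123 [ 88. 156. 197.]
sc13 36 563 [ 93. 122. 163.]
sc13 45 226 [ 98. 112. 301.]
sc13 55 69 [107. 111. 115.]
```

Knuckles stay at least 13 mm above the loaf's top, so there's clearance. Pressing in now.

Request:
{"api": "move_arm", "payload": {"deltas": [0,0,0,8,0,0,0,0,0,0,8,0,0,0,0,0,0,6,0,0,0,0,0,0,3,0,0,0,0,0,0,2,0,0,0]}}

```text
t: 17.95
tcp_pos: [0.4862, 0.009, 0.0013]
tool_rot: [-0.037, 0.706, 0.037, 0.707]
force: [0.3, 0.1, -1.0]
finger_gap: 0.001
```

Request:
{"api": "move_arm", "payload": {"deltas": [0,0,0,1,0,0,0,0,0,0,1,0,0,0,0,0,0,1,0,0,0]}}

```text
t: 18.25
tcp_pos: [0.4867, 0.0095, 0.0008]
tool_rot: [-0.037, 0.707, 0.038, 0.705]
force: [-4.2, -1.9, 2.0]
finger_gap: 0.001
```

Request:
{"api": "move_arm", "payload": {"deltas": [0,0,0,1,0,0,0,0,0,0,1,0,0,0]}}

```text
t: 18.45
tcp_pos: [0.4865, 0.0096, 0.0007]
tool_rot: [-0.037, 0.709, 0.038, 0.703]
force: [-7.5, -5.1, 5.5]
finger_gap: -0.002
```

Request:
{"api": "move_arm", "payload": {"deltas": [0,0,0,-8,0,0,0,0,0,0,-15,0,0,0,0,-40,0,0,0,0,0,0,-40,0,0,0,0,0,0,-40,0,0,0,0,0,0,0,36,13,0,0,0,0,0,36,13,0,0,0,0,0,36,13,0,0,0,0,0,36,13,0,0,0,0,0,36,13,0,0,0]}}

```text
t: 19.45
tcp_pos: [0.5136, 0.1946, 0.121]
tool_rot: [-0.037, 0.706, 0.037, 0.707]
force: [0.7, -0.7, -0.3]
finger_gap: -0.006
```

```bash
python3 look.py 14; python3 tips.py 14
```

```text
t 19.45 tcp [513.6 194.6 121. ] F [ 0.7 -0.7 -0.3] gap -0.006
x [ 0.001  0.001 -1.   ] y [-0.105  0.994  0.   ] z(jaw) [0.994 0.105 0.001] yaw of jaw 6.04 q6 [0.16 0.54 1.71 0.   0.89 0.05]
tcp station [-13.9 171.9]
loaf ((547.9066772460938, 22.966529846191406), (89.2469711303711, 130.28759765625), 6.237895965576172) st [ 2.  -2.5] [[-43.0, 63.0], [-43.0, -68.0], [47.0, -67.0], [46.0, 63.0]]
t 19.5 tcp [515.9 199.9 121.4] F [2.9 3.2 0.9] gap -0.002
x [ 0.006  0.005 -1.   ] y [-0.107  0.994  0.004] z(jaw) [0.994 0.107 0.006] yaw of jaw 6.17 q6 [0.17 0.55 1.7  0.   0.89 0.05]
side -1 358 tip tool-x [-36. -29. -25.] ty [-15.   4.] tz [-12.  -0.] world z tip [146. 151.]
side 1 251 tip tool-x [-42. -32. -27.] ty [-15.  -8.] tz [ 1. 13.] world z tip [148. 153.]
scene -1 156 tip tool-x [-43. -33. -31.] ty [-15.  -8.] tz [-14.  -0.] world z tip [152. 154.]
scene 1 206 tip tool-x [-37. -31. -28.] ty [-15.   3.] tz [ 1. 14.] world z tip [150. 152.]
```

View pics/sc14c.png

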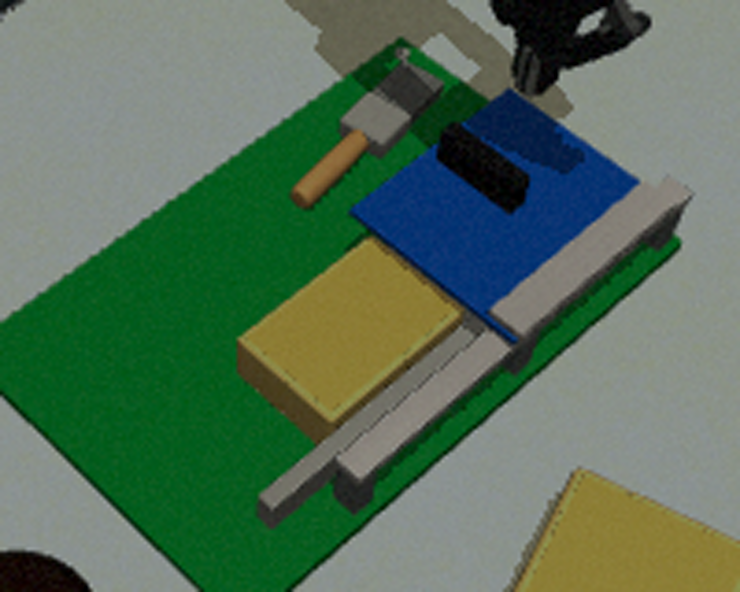

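View pics/si14c.png

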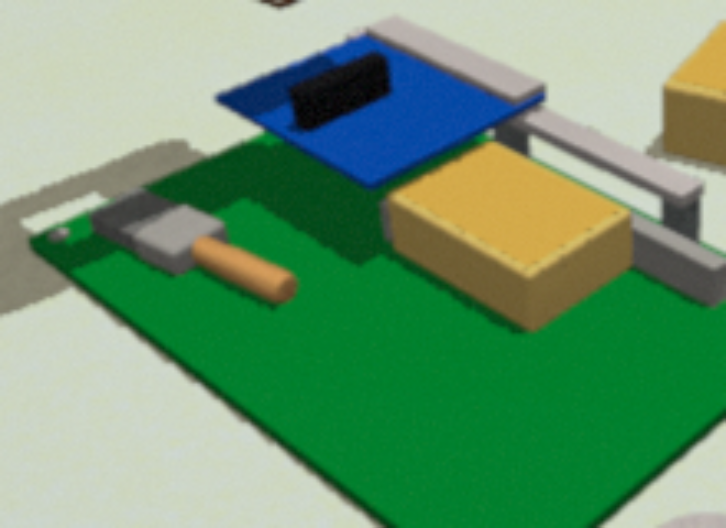

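Request:
{"api": "move_arm", "payload": {"deltas": [0,25,0,-3,0,0,0,0,25,0,0,0,0,0,0,12,0,0,0,0,0,0,0,0,0,0,0,0]}}

```text
t: 20.0
tcp_pos: [0.5086, 0.1914, 0.0573]
tool_rot: [-0.037, 0.708, 0.037, 0.705]
force: [-0.3, -0.3, 0.3]
finger_gap: 0.001
```

```bash
python3 tips.py 15;python3 look.py 15
```

```text
t 20.0 tcp [508.6 191.4  57.3] F [-0.3 -0.3  0.3] gap 0.001
x [-0.004 -0.001 -1.   ] y [-0.104  0.995 -0.   ] z(jaw) [ 0.995  0.104 -0.004] yaw of jaw 5.98 q6 [ 0.15  0.64  1.76 -0.    0.75  0.05]
side -1 274 tip tool-x [-44. -38. -35.] ty [-15.   3.] tz [-13.  -1.] world z tip [92. 96.]
side 1 201 tip tool-x [-53. -43. -39.] ty [-16.  -8.] tz [ 1. 13.] world z tip [ 97. 100.]
scene -1 113 tip tool-x [-45. -37. -35.] ty [-25.  -6.] tz [-15.  -0.] world z tip [92. 94.]
scene 1 171 tip tool-x [-40. -34. -32.] ty [-23.   3.] tz [ 1. 18.] world z tip [89. 91.]
t 20.1 tcp [510.5 192.   59.2] F [-0.4  0.2 -0.7] gap 0.002
x [ 0.  0. -1.] y [-0.104  0.995 -0.   ] z(jaw) [0.995 0.104 0.   ] yaw of jaw 5.99 q6 [ 0.15  0.64  1.75 -0.    0.75  0.05]
tcp station [-17.2 169.6]
loaf ((547.8214721679688, 23.09292221069336), (88.99031829833984, 130.0758514404297), 6.169833183288574) st [ 1.9 -2.3] [[-43.0, 63.0], [-43.0, -67.0], [46.0, -67.0], [46.0, 63.0]]
```

View pics/sc15.png

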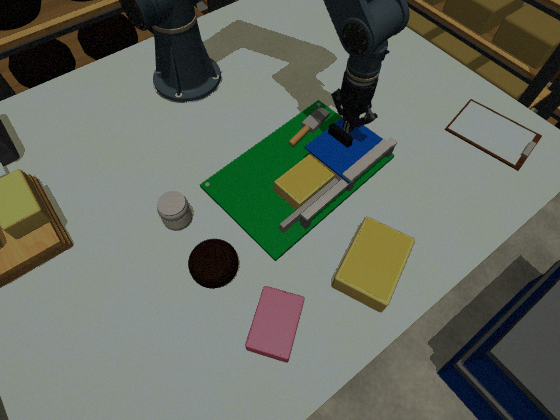

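The fingertips stand just behind the handle, at (345,128) in the scene view. Sliding the cover.

Request:
{"api": "move_arm", "payload": {"deltas": [0,3,-5,0,0,0,0,0,0,-6,0,0,0,0,0,0,-6,0,0,0,0,0,0,-8,0,0,0,0,0,0,-8,0,0,0,0,0,0,-8,0,0,0,0,0,0,-8,0,0,0,0,0,0,-8,0,0,0,0,0,0,-8,0,0,0,0,0,0,-8,0,0,0,0]}}

```text
t: 21.15
tcp_pos: [0.5182, 0.1193, 0.0559]
tool_rot: [-0.037, 0.706, 0.037, 0.706]
force: [0.9, 2.2, 0.8]
finger_gap: -0.003
```

```bash
python3 look.py 16
```

```text
t 21.15 tcp [518.2 119.3  55.9] F [0.9 2.2 0.8] gap -0.003
x [ 0.  0. -1.] y [-0.105  0.994 -0.   ] z(jaw) [0.994 0.105 0.   ] yaw of jaw 6.04 q6 [ 0.02  0.64  1.79  0.    0.72 -0.09]
tcp station [-17.4  96.5]
loaf ((550.92431640625, -7.195621490478516), (88.67866516113281, 67.5906753540039), 5.609990119934082) st [  1.8 -32.8] [[-42.0, 1.0], [-43.0, -66.0], [46.0, -67.0], [46.0, 1.0]]
```

View pics/sc16c.png

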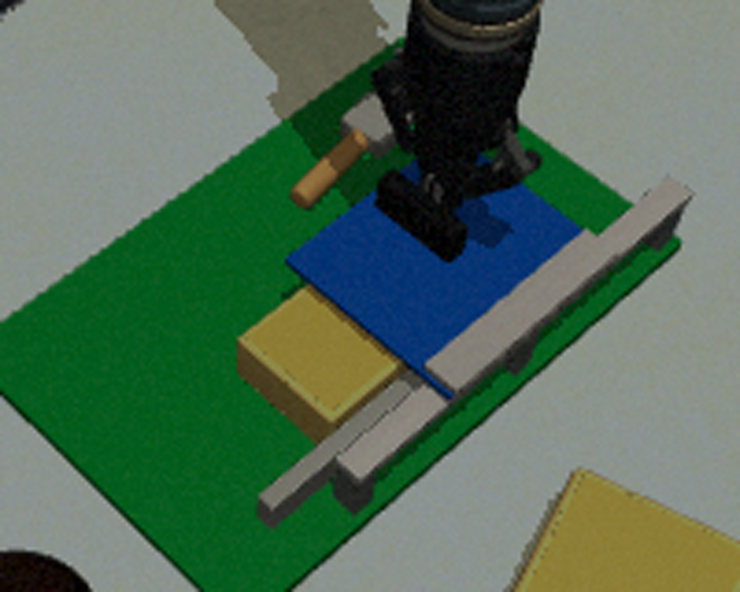

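Request:
{"api": "move_arm", "payload": {"deltas": [0,0,-8,0,0,0,0,0,0,-8,0,0,0,0,0,0,-8,0,0,0,0,0,0,-8,0,0,0,0,0,0,-8,0,0,0,0,0,0,-8,0,0,0,0,0,0,-8,0,0,0,0,0,0,-5,0,0,0,0,0,0,-4,0,0,0,0,0,0,-2,0,0,0,0]}}

```text
t: 22.2
tcp_pos: [0.5249, 0.053, 0.0559]
tool_rot: [-0.037, 0.706, 0.037, 0.706]
force: [1.0, 2.4, -0.3]
finger_gap: -0.002
```

Request:
{"api": "move_arm", "payload": {"deltas": [0,0,-2,0,0,0,0,0,0,-2,0,0,0,0,0,0,-2,0,0,0,0]}}

```text
t: 22.5
tcp_pos: [0.5254, 0.0475, 0.0559]
tool_rot: [-0.037, 0.706, 0.037, 0.706]
force: [-0.0, 1.7, -0.6]
finger_gap: -0.003
```

Request:
{"api": "move_arm", "payload": {"deltas": [0,0,-1,0,0,0,0,0,0,-1,0,0,0,0,0,0,-1,0,0,0,0]}}

```text
t: 22.8
tcp_pos: [0.5258, 0.0444, 0.0559]
tool_rot: [-0.037, 0.706, 0.037, 0.706]
force: [0.3, 1.8, -0.7]
finger_gap: 0.001
```

Request:
{"api": "move_arm", "payload": {"deltas": [0,0,-1,0,0,0,0,0,0,-1,0,0,0,0,0,0,-1,0,0,0,0]}}

```text
t: 23.1
tcp_pos: [0.526, 0.0423, 0.0559]
tool_rot: [-0.036, 0.706, 0.038, 0.706]
force: [1.1, 8.7, -0.9]
finger_gap: 0.005
```

Request:
{"api": "move_arm", "payload": {"deltas": [0,0,-1,0,0,0,0,0,0,-1,0,0,0,0]}}

```text
t: 23.3
tcp_pos: [0.526, 0.0423, 0.0559]
tool_rot: [-0.035, 0.706, 0.038, 0.706]
force: [1.5, 17.5, 0.6]
finger_gap: -0.0
```

Request:
{"api": "move_arm", "payload": {"deltas": [0,0,-1,0,0,0,0,0,0,-1,0,0,0,0]}}

```text
t: 23.5
tcp_pos: [0.526, 0.0423, 0.0559]
tool_rot: [-0.033, 0.706, 0.039, 0.706]
force: [2.1, 23.9, 1.5]
finger_gap: -0.0
```

The cover has reached its end stop: 24 N and no motion. Now I'll back off, rise clear, and check.

Request:
{"api": "move_arm", "payload": {"deltas": [0,0,6,0,0,0,0,0,0,10,0,0,0,0,0,-30,0,0,0,0,0,0,-40,0,0,0,0,0,0,-40,0,0,0,0,0,0,-40,20,0,0,0,0,0,0,40,0,0,0,0,0,0,40,0,0,0,0,0,0,40,0,0,0,0,0,0,0,0,0,0,0]}}

```text
t: 24.5
tcp_pos: [0.5089, 0.1962, 0.2062]
tool_rot: [-0.039, 0.706, 0.039, 0.706]
force: [-0.1, 0.2, 0.5]
finger_gap: 0.001
```

Run:
```python
from meas import *
from nav import info
info()
o=np.array([545.7,25.2]); a=np.radians(6.1); S=np.array([[np.cos(a),-np.sin(a)],[np.sin(a),np.cos(a)]])
for n in ['scene','side']:
    s=snap(n,n[:2]+'17'); C=cloud(s)*1000; X=(C[...,:2]-o)@S
    on=(abs(X[...,0])<130)&(abs(X[...,1])<230)
    bl=comp(masks(s)['blue']&on&(C[...,2]>60)); v,u=np.where(bl); r,b=rect(plane(s,np.c_[u,v],.075)); print(n,'cover',r,((b-o)@S).round(0).tolist())
    y=masks(s)['yellow']&on&(C[...,2]<60)&(C[...,2]>14)&(abs(X[...,0]-0)<65)
    for nm,k in [('loaf -y/-x visible',comp(y))]: print(nm,k.sum(),np.percentile(X[k],[2,98],axis=0).round(0).tolist())
A=[cv2.cvtColor(load(t)['image'],cv2.COLOR_RGB2BGR) for t in ('sc17','si17')]
cv2.imwrite('pics/f17.png',np.vstack([cv2.resize(A[0][90:250,200:420],(770,300))[:, :],cv2.resize(A[1][150:310,60:320],(770,300))]))
```

```text
t 24.5 tcp [508.9 196.2 206.2] F [-0.1  0.2  0.5] gap 0.001
x [ 0.     0.001 -1.   ] y [-0.11   0.994  0.001] z(jaw) [0.994 0.11  0.   ] yaw of jaw 6.33 q6 [0.16 0.42 1.63 0.   1.09 0.05]
scene cover ((560.2138061523438, 25.665077209472656), (147.14129638671875, 164.79547119140625), 6.17185115814209) [[-59.0, 81.0], [-59.0, -84.0], [88.0, -83.0], [88.0, 81.0]]
loaf -y/-x visible 3 [[26.0, -66.0], [29.0, -65.0]]
side cover ((555.5228271484375, 20.761260986328125), (148.67835998535156, 167.01727294921875), 6.9560370445251465) [[-66.0, 77.0], [-64.0, -90.0], [85.0, -88.0], [82.0, 79.0]]
loaf -y/-x visible 968 [[-46.0, -68.0], [36.0, 55.0]]
```

View pics/f17.png

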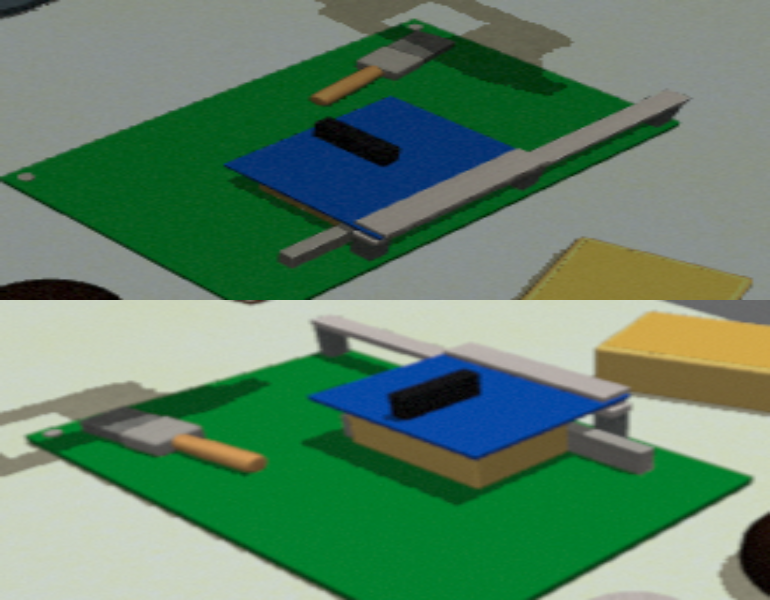

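View pics/sc17.png

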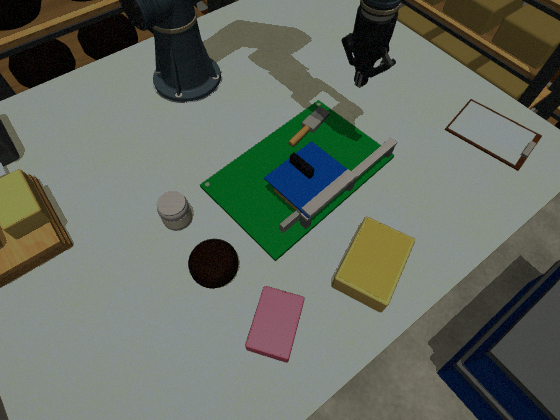

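The cover is shut and centred on the loaf (y from -84 to +81, the same small offset the loaf shows). The brush, tin and wheel haven't moved, and the arm is clear. Handing in.

```bash
python3 -c "
from station import job
print(job.sign_off())"
```

```text
the job is handed in; nothing more can be done
None
```

I pushed the loaf square against both steel stops, slid the blue cover shut over it, and handed the job in at about 24.5 s of the 56 s, with the arm clear.

**How it was done:** I pushed with open fingers to the long stop, then along it to the short stop. A last light press towards the long stop did not shift the loaf. I slid the cover with shut fingers behind its handle until it stopped moving. The highest force reading was about 24 N.

**Last checks:**
- **Loaf:** its yaw read 6.2° against 6.1° for the station. Both stops were confirmed by the force rising while motion stopped. Once the cover was over it, only its near sides could be seen, still in place.
- **Cover:** it reads from -84 to +81 mm along the rail in the scene view, centred to within 2 mm.
- **Brush, tin and wheel:** they look unmoved in the final pictures.

**What disagreed:**
- **TCP offset:** the reported TCP lay about 26 mm beyond the real fingertips, not at their end. On my first approach the open fingers passed over the loaf without touching it (no force, loaf unmoved). I measured the offset and allowed for it from then on.
- **Camera offset:** the scene and side cameras differ by about 7 mm on the board's position, so I relied on contact with the stops for the final fit.
- **Cover start:** the cover began at about 0.139 m open, not the full 0.16 m.

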